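# Put the mixed-up pantry stock back with its own kind

## Robot

A 6-joint arm with a two-finger parallel gripper is mounted at the origin on the work surface. World frame = base frame: x ahead of the robot, y to its left, z up, the work surface at z = 0. Lengths are in mm, angles in rad, forces in N, time in s.
With the tool pointing down it reaches from about 400 to 925 mm from the base axis. Payload 12.5 kg.
Tool frame: the origin (TCP) lies on the mounting face of the last link; the fingertips stand 190 mm ahead of it and the grasp point (between the pads) lies 171 mm ahead of it; z points along the fingers, y is the line along which they close (so a half turn about z gives the same grasp; the last joint's range is limited). The gripper opens to 95 mm and grips with 3 to 60 N. Pads are 20 mm wide; open, the fingers measure 119 mm over their backs; the gripper's body (75 mm by 180 mm) begins 59 mm behind the grasp point.
Start: joints at [1.221, 0.491, 1.559, -0, 1.092, -0.106], TCP at [150.846, 606.523, 404.761] pointing down, gripper open.
Joint ranges: [-3.1, 3.1], [-0.84, 2.19], [0.05, 2.79], [-1.13, 4.28], [0.06, 2.93], [-2.69, 2.69]. Speed limits (rad/s): [2.22, 2.22, 2.79, 3.14, 3.14, 3.14].

## Interface

Orientations are given as [roll, pitch, yaw] about the fixed x, y, z axes, in that order (R = Rz(yaw) Ry(pitch) Rx(roll)).
In Python, from cell import env gives the robot as it stands.
- The arm moves only by the tool carry_out, never from a script. Its argument "series" is a list of rows, each a list of 5 numbers: the shift along the tool's x, y, z in m, then the turn about the tool's z in degrees, then the opening, from 0 (shut) to 1 (fully open). A call has 1 to 20 rows; each row is the pose to reach, as a shift and turn from the pose commanded when the call began, along the tool's axes at that moment; what a row does not reach only later rows make up. A row lasts 1/8 s, in which the tool goes at most 62.5 mm and 10.7 degrees, less where a joint would pass 70% of its speed; a pose out of reach is approached as far as the arm can. A call with a gripper value outside its range is refused whole. The fingers move at their own pace and stop on an object; the grip force is fixed at half the most. Time passes only in rows, so rows that repeat a pose let the fingers close. It gives the time, the measured TCP pose, the force, the opening and the grip force at its end, in the units of the state.
- env.state(): the state, without advancing time (a new reading comes with each control period).
- env.read_camera(name): name is "scene" or "top" or "wrist"; returns (picture, depth): 400x640x3 uint8, red, green, blue; 400x640 float32, mm along the optical axis (not along the pixel's ray), 0 where there is no reading.
- env.get_calibration(name): a dict with "intrinsics" (3x3 intrinsics, pixels), "cam_to_world" (4x4, takes a point from camera to world coordinates); the wrist camera has in their place "T_tool_cam" (4x4, takes a point from camera to tool coordinates, whose origin is the TCP and whose axes are the flange's). Camera axes: x right, y up, looking along -z (the intrinsics and any distortion apply to the point x, -y, -z); pixel columns grow to the right and rows downward; lengths in mm; the calibration is good to about 2 mm. A picture is of the moment at which its call begins: read the wrist's pose just before it. get_calibration takes no time and is no camera call.
- env.job_done(): hands the job in; it is judged then, once.
The state is a dict: "t": time; "joints": joint angles; "qvel": joint speeds; "tau": joint torques, N m; "eef_pos": TCP position; "tcp_rot": TCP orientation; "ft_force": force on the tool from outside, world axes, zero at the start; "moment": the same for the moment, N m; "opening": opening from 0.0 (shut) to 1.0 (fully open); "grip_force": force on a finger pad.
Only numpy, scipy, OpenCV 4.12 (cv2) and the standard library are available. Lean on these libraries where they do the work, as an engineer would, in place of code of your own. Each camera call takes 0.05 s, during which the arm holds its last target. There are 200 camera calls.

## Task

Each of the four trays has a fixed sample at the back, but the loose tin, bottle, carton and jar in front have been mixed up: move them about until each stands upright in the marked front place of the tray whose sample is the same, well centred between the corner marks. All four places are taken, so park one thing at a time on the empty spare board on the way; set everything down rather than dropping it, let nothing fall over, and do not put any of them down on the bare counter.

Things in the scene. Friction and masses are not known exactly. Their poses are not given: they have to be found in the camera images.
- tin_mid (a point): The loose round food tin, bare steel ends and a paper band, 66 mm diameter, 100 mm high. Stands upright. The point is on its axis at its centre, half-way up (50.0 mm above its underside); z up along it. Weighs 0.2 to 0.55 kg.
- bottle_mid (a point): The loose sauce bottle of amber glass: round body 56 mm diameter up to 66 mm height, shoulder narrowing to 32 mm at 90 mm height, then a black cylindrical cap 34 mm in diameter and 35 mm tall (from 90 to 125 mm height, the top; a good grip). Stands upright. The point is on its axis at its centre, half-way up (62.5 mm above its underside); z up along it. Weighs 0.2 to 0.55 kg.
- carton_mid (a point): The loose rectangular closed paper carton with a flat top, 82 mm along its own x, 60 mm along its own y, 105 mm high (grip it across the 60 mm). Stands upright. The point is on its axis at its centre, half-way up (52.5 mm above its underside); z up along it. Weighs 0.2 to 0.55 kg.
- jar_mid (a point): The loose squat round jar: green glass body 66 mm diameter up to 50 mm height (with a paper band), then a narrower brass lid 50 mm in diameter, 20 mm tall; 70 mm high in all. Stands upright. The point is on its axis at its centre, half-way up (35.0 mm above its underside); z up along it. Weighs 0.2 to 0.55 kg.
- place_tin (a point): Centre of the marked front place of the tin tray, on its top face; z up, x along the tray to its sample. Tray: fixed dark grey slab 228 x 100 mm, 14 mm thick, no rims, green front tab; yellow corner marks frame the place (96 mm square). Behind it, 120 mm along x, stands the sample: a tin of the loose one's shape and size, fixed, aligned with the tray.
- place_bottle (a point): Centre of the marked front place of the bottle tray, on its top face; z up, x along the tray to its sample. Tray: fixed dark grey slab 228 x 100 mm, 14 mm thick, no rims, green front tab; yellow corner marks frame the place (96 mm square). Behind it, 120 mm along x, stands the sample: a bottle of the loose one's shape and size, fixed, aligned with the tray.
- place_carton (a point): Centre of the marked front place of the carton tray, on its top face; z up, x along the tray to its sample. Tray: fixed dark grey slab 228 x 100 mm, 14 mm thick, no rims, green front tab; yellow corner marks frame the place (96 mm square). Behind it, 120 mm along x, stands the sample: a carton of the loose one's shape and size, fixed, aligned with the tray.
- place_jar (a point): Centre of the marked front place of the jar tray, on its top face; z up, x along the tray to its sample. Tray: fixed dark grey slab 228 x 100 mm, 14 mm thick, no rims, green front tab; yellow corner marks frame the place (96 mm square). Behind it, 120 mm along x, stands the sample: a jar of the loose one's shape and size, fixed, aligned with the tray.
- spare_top (a point): The spare board: a fixed plain light-wood square slab, 130 x 130 mm, 14 mm thick, empty at the start. The point is the centre of its top surface (14 mm above the counter), z up, x along one side.
Things that resemble listed ones, but are neither listed nor needed, are in the scene too. What is shaped like the part that bears carton_mid but purple is not meant.

How it is judged (in metres and radians):
On the way:
1. one of the things stands released on the spare board (((horizontal distance between tin_mid and spare_top below 0.05 m and z of tin_mid in the frame of spare_top between 0.045 and 0.055 m and angle between tin_mid's own z axis and vertical below 0.1 rad and linear speed of tin below 0.03 m/s and contact force between tin and the fingers below 0.1 N) or (horizontal distance between bottle_mid and spare_top below 0.05 m and z of bottle_mid in the frame of spare_top between 0.0575 and 0.0675 m and angle between bottle_mid's own z axis and vertical below 0.1 rad and linear speed of bottle below 0.03 m/s and contact force between bottle and the fingers below 0.1 N) or (horizontal distance between carton_mid and spare_top below 0.05 m and z of carton_mid in the frame of spare_top between 0.0475 and 0.0575 m and angle between carton_mid's own z axis and vertical below 0.1 rad and linear speed of carton below 0.03 m/s and contact force between carton and the fingers below 0.1 N) or (horizontal distance between jar_mid and spare_top below 0.05 m and z of jar_mid in the frame of spare_top between 0.03 and 0.04 m and angle between jar_mid's own z axis and vertical below 0.1 rad and linear speed of jar below 0.03 m/s and contact force between jar and the fingers below 0.1 N))), for 0.2 s.
At the end, for the whole second after the job is handed in: The tin, bottle, carton and jar each stand upright (within 0.1 rad) and at rest on the tray that has the sample of the same kind, each axis within 15 mm of the centre of that tray's marked front place (horizontal distance between tin_mid and place_tin below 0.015 m and z of tin_mid in the frame of place_tin between 0.045 and 0.055 m and angle between each of tin_mid, bottle_mid, carton_mid, jar_mid's own z axis and vertical below 0.1 rad and linear speed of each of tin, bottle, carton, jar below 0.03 m/s and horizontal distance between bottle_mid and place_bottle below 0.015 m and z of bottle_mid in the frame of place_bottle between 0.0575 and 0.0675 m and horizontal distance between carton_mid and place_carton below 0.015 m and z of carton_mid in the frame of place_carton between 0.0475 and 0.0575 m and horizontal distance between jar_mid and place_jar below 0.015 m and z of jar_mid in the frame of place_jar between 0.03 and 0.04 m); the robot touches nothing.
It fails at once if a thing falls over (tilts more than 0.6 rad) (angle between any of tin_mid, bottle_mid, carton_mid, jar_mid's own z axis and vertical above 0.6 rad).
It fails at once if a thing is dropped: let go of with its underside more than 40 mm above the trays' tops ((height (world z) of tin_mid above 0.104 m and contact force between tin and the fingers below 0.05 N) or (height (world z) of bottle_mid above 0.1165 m and contact force between bottle and the fingers below 0.05 N) or (height (world z) of carton_mid above 0.1065 m and contact force between carton and the fingers below 0.05 N) or (height (world z) of jar_mid above 0.089 m and contact force between jar and the fingers below 0.05 N)).
It fails at once if a thing stands on the bare counter ((height (world z) of tin_mid below 0.055 m and angle between tin_mid's own z axis and vertical below 0.1 rad) or (height (world z) of bottle_mid below 0.0675 m and angle between bottle_mid's own z axis and vertical below 0.1 rad) or (height (world z) of carton_mid below 0.0575 m and angle between carton_mid's own z axis and vertical below 0.1 rad) or (height (world z) of jar_mid below 0.04 m and angle between jar_mid's own z axis and vertical below 0.1 rad)).
It also fails if it takes over 141 s, if anything falls off the work surface, if the arm or the gripper's body presses on something with over 40 N, if the wrist force passes 120 N, or if a joint passes its speed limit or range.

## Working session

There is one attempt and no reset: what is moved stays moved. The work goes in short steps, Python scripts to look and compute and a tool call to move; the robot and the scene stay as the last step left them, time stands still between calls to the robot, and variables do not carry over. Pictures are saved under pics/ and viewed, at most 14 in all, crops included, and the job is handed in when it is done.

Besides the shell and the picture viewer there is one more tool, called as a command line: name --pt "numbers of a row" for each row, then --argument value for the rest. carry_out: Moves the arm, as the interface text tells. Its arguments: {"type":"object","properties":{"series":{"type":"array","items":{"type":"array","items":{"type":"number"}}}},"required":["series"]}

```bash
mkdir -p pics; ls; python3 - <<'E'
from cell import env
import cv2,numpy as np
np.set_printoptions(suppress=True,precision=4)
for n in("scene","top"):
    p,d=env.read_camera(n); cv2.imwrite(f"pics/{n}0.png",p[:,:,::-1]); np.savez(f"{n}0.npz",p=p,d=d)
    c=env.get_calibration(n); print(n,c)
print(env.get_calibration("wrist")); print(env.state())
E
```

```text
pics
scene {'intrinsics': array([[368.3231,   0.    , 316.0399],
       [  0.    , 368.3231, 204.6759],
       [  0.    ,   0.    ,   1.    ]]), 'cam_to_world': array([[   0.1721,   -0.5112,    0.8421, 1471.4527],
       [   0.9849,    0.104 ,   -0.1381,  -82.1615],
       [  -0.017 ,    0.8531,    0.5214,  697.8523],
       [   0.    ,    0.    ,    0.    ,    1.    ]])}
top {'intrinsics': array([[489.1338,   0.    , 322.8159],
       [  0.    , 489.1338, 205.7539],
       [  0.    ,   0.    ,   1.    ]]), 'cam_to_world': array([[  -0.0028,    0.9956,   -0.0936,  390.5859],
       [  -0.9997,   -0.005 ,   -0.0234,   42.5695],
       [  -0.0237,    0.0935,    0.9953, 1263.8181],
       [   0.    ,    0.    ,    0.    ,    1.    ]])}
{'intrinsics': array([[357.3989,   0.    , 316.1868],
       [  0.    , 357.3989, 208.4535],
       [  0.    ,   0.    ,   1.    ]]), 'T_tool_cam': array([[ 0.0012,  0.9604,  0.2786, 79.8984],
       [ 1.    , -0.0009, -0.0012,  0.6572],
       [-0.0009,  0.2786, -0.9604, 19.6468],
       [ 0.    ,  0.    ,  0.    ,  1.    ]])}
{'t': 0.1, 'joints': array([ 1.2214,  0.4915,  1.5594,  0.    ,  1.0917, -0.1056]), 'qvel': array([ 0.0017, -0.0015, -0.0007, -0.0002, -0.0006,  0.0016]), 'tau': array([  0.0023, -61.3615, -25.8603,   0.0694,   0.0471,  -0.0001]), 'eef_pos': array([150.8269, 606.494 , 404.2369]), 'tcp_rot': array([-3.1406, -0.0001,  2.8978]), 'ft_force': array([-0.2953,  0.0413, -0.0003]), 'moment': array([-0.0302, -0.0495,  0.0412]), 'grip_force': 0.0, 'opening': 0.9982465405417009}
```

View pics/top0.png

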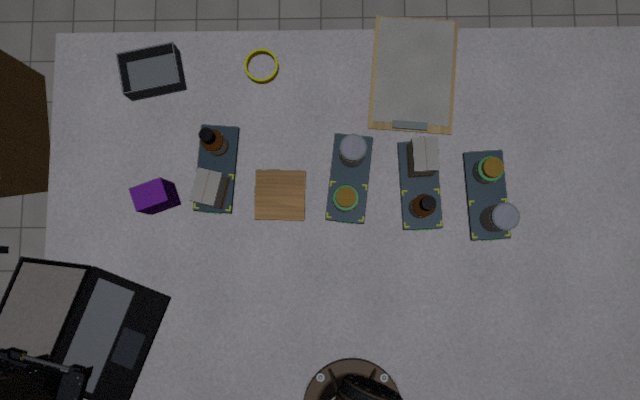

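View pics/scene0.png

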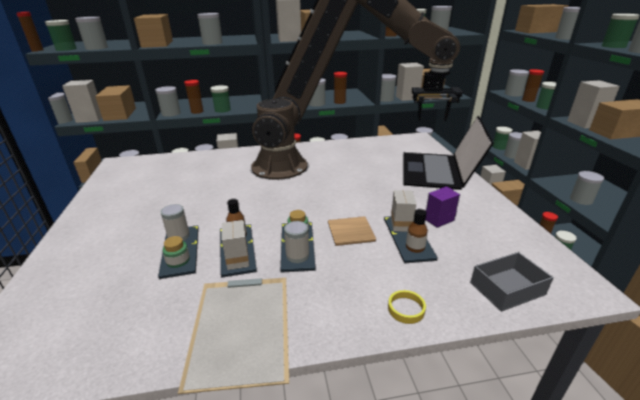

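The top view shows four trays, left to right:

| Tray | Sample | In front |
|---|---|---|
| A | bottle (212,140) | carton (208,188) |
| B | tin (352,150) | jar (346,197) |
| C | carton (423,155) | bottle (424,205) |
| D | jar (489,168) | tin (502,216) |

The spare board is at (280,195). The purple box at (155,195) is a decoy. This makes two swaps: carton with bottle, and jar with tin.

```bash
cat > h.py <<'E'
import numpy as np, cv2
from cell import env
np.set_printoptions(suppress=True,precision=1)
def rays(name,uv,z):
    c=env.get_calibration(name);K=c["intrinsics"];T=c["cam_to_world"]
    uv=np.asarray(uv,float).reshape(-1,2)
    d=np.c_[(uv[:,0]-K[0,2])/K[0,0],-(uv[:,1]-K[1,2])/K[1,1],-np.ones(len(uv))]@T[:3,:3].T
    return T[:3,3]+d*((z-T[2,3])/d[:,2])[:,None]
def cloud(name,d,T=None):
    c=env.get_calibration(name);K=c["intrinsics"];T=c["cam_to_world"] if T is None else T
    v,u=np.indices(d.shape)
    P=np.stack([(u-K[0,2])/K[0,0]*d,-(v-K[1,2])/K[1,1]*d,-d],-1)
    return P@T[:3,:3].T+T[:3,3]
def go(x,y,z,yaw=None):
    "shift (m, tool axes) and turn (deg) from the measured pose to TCP x,y,z(grasp point height z), tool-y direction yaw"
    s=env.state();r,p,w=s["tcp_rot"];c,q=np.cos(w),np.sin(w)
    d=np.array([x,y,z+171])-s["eef_pos"]
    ty=np.degrees(w)-90; t=0 if yaw is None else (yaw-ty+90)%180-90   # world ccw angle
    print("shift",np.round([(c*d[0]+q*d[1])/1e3,(q*d[0]-c*d[1])/1e3,-d[2]/1e3],4),"turn(tool z)",round(-t,1))
E
python3 - <<'E'
from h import *
f=np.load("top0.npz");p,d=f["p"],f["d"]
P=cloud("top",d);hsv=cv2.cvtColor(p,cv2.COLOR_RGB2HSV)
print("counter z",np.median(P[240:330,200:300,2]))
yel=cv2.inRange(hsv,(22,110,90),(35,255,255));
for nm,(a,b,u,v) in dict(A=(185,245,118,220),B=(320,378,125,228),C=(394,448,135,235),D=(458,525,145,245),S=(248,312,162,228)).items():
    w=np.zeros_like(yel);w[u:v,a:b]=1
    if nm!="S":
        m=cv2.inRange(hsv,(85,40,20),(115,255,120))&yel*0|cv2.inRange(hsv,(85,40,20),(115,255,120))
    else: m=cv2.inRange(hsv,(8,60,80),(22,255,255))
    m=m*w; n,l,st,ce=cv2.connectedComponentsWithStats((m>0).astype(np.uint8))
    k=1+np.argmax(st[1:,4]); vv,uu=np.nonzero(l==k)
    X=rays("top",np.c_[uu,vv],14)[:,:2].astype(np.float32);(c,s,an)=cv2.minAreaRect(X);print(nm,"slab",np.array(c),np.array(s),round(an,1))
    n,l,st,ce=cv2.connectedComponentsWithStats(((yel*w)>0).astype(np.uint8))
    if nm!="S":
        for k in range(1,n):
            if st[k,4]>2: print("   mark",ce[k],st[k,4],rays("top",ce[k],14)[0,:2])
    Q=P[u:v,a:b].reshape(-1,3);Q=Q[d[u:v,a:b].ravel()>0]
    for h in((78,90),(106,125),(131,146)):
        R=Q[(Q[:,2]>h[0])&(Q[:,2]<h[1])]
        if len(R)<15: continue
        lab=(R[:,0]>(R[:,0].min()+R[:,0].max())/2)
        for g in ([R[lab],R[~lab]] if np.ptp(R[:,0])>100 else [R]):
            if len(g)>15:
                c,s,an=cv2.minAreaRect(g[:,:2].astype(np.float32)); print("   top",h,len(g),"z",round(np.median(g[:,2]),1),np.array(c),np.array(s),round(an,1),"med",np.median(g[:,:2],0))
E
```

```text
counter z -0.0547611368986054
A slab [656.  345.4] [ 99.7 129.5] 85.6
   mark [231.9 175.5] 14 [588.1 307.7]
   mark [195.4 206.2] 16 [508.4 401. ]
   mark [228.2 208.5] 16 [502.2 315.8]
   top (78, 90) 115 z 85.3 [664.5 343.3] [47.  54.4] 40.5 med [654.4 332.4]
   top (78, 90) 37 z 83.8 [530.3 331.9] [42.7 95. ] 44.0 med [538.6 320.8]
   top (106, 125) 42 z 115.8 [633.2 350.2] [19.4 94.2] 70.7 med [654.6 337.8]
   top (106, 125) 888 z 119.1 [547.3 349.9] [62.4 82.1] 76.2 med [546.3 347.7]
   top (131, 146) 168 z 139.1 [668.  345.8] [31.9 32.6] 69.6 med [667.4 345.7]
B slab [580.    4.3] [ 97.9 226.1] 83.4
   mark [331.4 182.2] 13 [569.   49.7]
   mark [364.8 185.5] 13 [559.7 -36.2]
   mark [347.5 187.7] 10 [554.4   8.3]
   mark [338.5 191.2] 4 [545.3  31.5]
   mark [343.  190.3] 3 [547.6  19.9]
   mark [336. 196.] 3 [533.1  38. ]
   mark [346.5 194. ] 4 [538.1  11. ]
   mark [344.  197.8] 4 [528.4  17.4]
   mark [327.5 215.5] 13 [483.   59.9]
   mark [361.3 219.1] 10 [473.3 -26.4]
   top (78, 90) 24 z 86.1 [617.2   3. ] [59.7 18.5] 78.5 med [611.7   7.2]
   top (78, 90) 323 z 84.1 [
[... 801 characters left out ...]
 [ 631.7 -367.2]
   mark [489.5 158.5] 4 [ 627.8 -356.8]
   mark [487.3 162. ] 3 [ 618.8 -351. ]
   mark [489.  164.7] 3 [ 611.8 -355. ]
   mark [492.7 165. ] 3 [ 610.9 -364.3]
   mark [501.  171.7] 3 [ 593.4 -384.9]
   mark [497.3 173.7] 3 [ 588.3 -375.4]
   mark [504.2 199.2] 13 [ 522.4 -390.5]
   mark [470.4 202.2] 15 [ 515.3 -304.6]
   mark [507.7 233.5] 15 [ 435.1 -396. ]
   mark [473.3 235.8] 12 [ 429.6 -309.4]
   top (78, 90) 328 z 83.6 [ 595.3 -342.1] [47.2 48.9] 0.8 med [ 595.8 -341.7]
   top (78, 90) 44 z 84.1 [ 470.9 -335. ] [62.8 23.6] 6.4 med [ 466.4 -328.6]
   top (106, 125) 637 z 113.9 [ 473.3 -356.3] [66.  64.2] 45.1 med [ 472.6 -355.4]
S slab [538.  182.7] [129.2 127.3] 89.6
```

```bash
python3 -c "
from h import *
go(547.3,349.9,180,76.2)"
```

```text
shift [-0.4 -0.2  0.1] turn(tool z) -0.2
```

```bash
sed -i 's/print("shift",np.round(\(.*\),4),"turn/print("shift",*("%.4f"%k for k in \1),"turn/' h.py; python3 -c "
from h import *
go(547.3,349.9,180,76.2);go(547.3,349.9,74,76.2)"
```

```text
shift -0.4467 -0.1533 0.0532 turn(tool z) -0.2
shift -0.4467 -0.1533 0.1592 turn(tool z) -0.2
```

carry_out --pt "-0.03 -0.01 0 0 1" --pt "-0.07 -0.025 0 0 1" --pt "-0.12 -0.04 0.005 0 1" --pt "-0.17 -0.06 0.01 0 1" --pt "-0.22 -0.075 0.02 0 1" --pt "-0.27 -0.09 0.03 0 1" --pt "-0.32 -0.11 0.035 0 1" --pt "-0.36 -0.125 0.04 0 1" --pt "-0.4 -0.137 0.045 0 1" --pt "-0.43 -0.148 0.05 0 1" --pt "-0.4467 -0.1533 0.0532 0 1" --pt "-0.4467 -0.1533 0.0532 0 1" --pt "-0.4467 -0.1533 0.0532 0 1"

```text
t: 1.72
eef_pos: [546.5, 350.6, 351.7]
tcp_rot: [3.142, -0.0, 2.898]
ft_force: [-0.6, 0.2, -0.2]
opening: 1.0
grip_force: 0.0
```

```bash
python3 - <<'E'
from h import *
go(547.3,349.9,74,76.2)
p,d=env.read_camera("wrist");cv2.imwrite("pics/w1.png",p[:,:,::-1]);print(env.state()["t"])
E
```

```text
shift -0.0009 -0.0005 0.1067 turn(tool z) -0.1
1.775
```

View pics/w1.png

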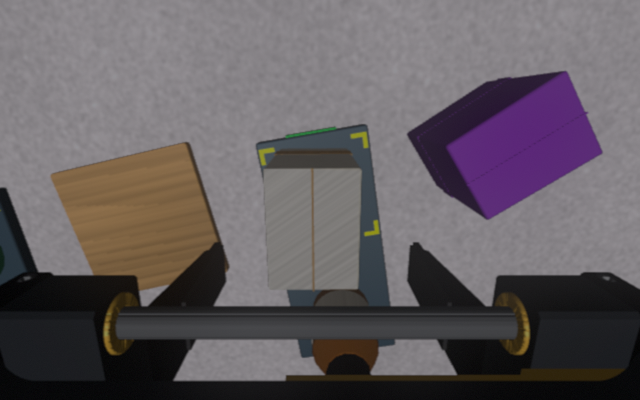

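The carton lies centred and square between the fingers (u about 313 against a mid-line of about 316). I'll go down, grip and lift.

carry_out --pt "0 0 0.015 0 1" --pt "0 0 0.04 0 1" --pt "0 0 0.065 0 1" --pt "-0.001 0 0.085 0 1" --pt "-0.001 -0.0005 0.1 0 1" --pt "-0.001 -0.0005 0.1067 0 1" --pt "-0.001 -0.0005 0.1067 0 1" --pt "-0.001 -0.0005 0.1067 0 0.3" --pt "-0.001 -0.0005 0.1067 0 0.3" --pt "-0.001 -0.0005 0.1067 0 0.3" --pt "-0.001 -0.0005 0.1067 0 0.3" --pt "-0.001 -0.0005 0.1067 0 0.3" --pt "-0.001 -0.0005 0.1067 0 0.3"

```text
t: 3.4
eef_pos: [548.2, 349.1, 245.0]
tcp_rot: [-3.141, -0.0, 2.898]
ft_force: [-3.2, -2.7, 4.5]
opening: 0.626
grip_force: 30.0
```

```bash
python3 -c "
from h import *
go(538.5,183,134,90);go(538.5,183,74.8,90)"
```

```text
shift -0.0307 -0.1635 -0.0600 turn(tool z) -14.0
shift -0.0307 -0.1635 -0.0008 turn(tool z) -14.0
```

carry_out --pt "0 0 -0.01 0 0.3" --pt "0 0 -0.03 0 0.3" --pt "0 0 -0.05 0 0.3" --pt "-0.003 -0.015 -0.06 -2 0.3" --pt "-0.008 -0.04 -0.06 -4 0.3" --pt "-0.013 -0.07 -0.06 -7 0.3" --pt "-0.019 -0.1 -0.06 -10 0.3" --pt "-0.025 -0.13 -0.06 -12 0.3" --pt "-0.029 -0.152 -0.06 -14 0.3" --pt "-0.0307 -0.1635 -0.06 -14 0.3" --pt "-0.0307 -0.1635 -0.06 -14 0.3" --pt "-0.0307 -0.1635 -0.045 -14 0.3" --pt "-0.0307 -0.1635 -0.025 -14 0.3" --pt "-0.0307 -0.1635 -0.01 -14 0.3" --pt "-0.0307 -0.1635 -0.003 -14 0.3" --pt "-0.0307 -0.1635 -0.001 -14 0.3" --pt "-0.0307 -0.1635 -0.0005 -14 0.3" --pt "-0.0307 -0.1635 -0.0005 -14 0.3"

```text
t: 5.65
eef_pos: [538.6, 183.1, 245.8]
tcp_rot: [3.141, 0.001, -3.141]
ft_force: [-0.5, 0.2, -6.0]
opening: 0.631
grip_force: 30.0
```

carry_out --pt "0 0 0.0007 0 0.3" --pt "0 0 0.0007 0 0.3" --pt "0 0 0.0007 0 0.8" --pt "0 0 0.0007 0 1" --pt "0 0 0.0007 0 1" --pt "0 0 0.0007 0 1" --pt "0 0 0.0007 0 1" --pt "0 0 -0.015 0 1" --pt "0 0 -0.04 0 1" --pt "0 0 -0.07 0 1" --pt "0 0 -0.095 0 1" --pt "0 0 -0.11 0 1" --pt "0 0 -0.12 0 1" --pt "0 0 -0.12 0 1"

```text
t: 7.4
eef_pos: [538.5, 183.1, 365.7]
tcp_rot: [3.141, 0.001, -3.141]
ft_force: [-0.0, 0.7, -0.5]
opening: 0.998
grip_force: 0.0
```

```bash
python3 -c "
from h import *
go(504,-173,195,92.8);go(504,-173,121.5,92.8)
p,d=env.read_camera('top');P=cloud('top',d)[150:230,245:315].reshape(-1,3);g=P[(P[:,2]>110)&(P[:,2]<128)];print(len(g),cv2.minAreaRect(g[:,:2].astype(np.float32)))
cv2.imwrite('pics/t1.png',p[:,:,::-1])"
```

```text
shift 0.0347 -0.3561 -0.0003 turn(tool z) -2.8
shift 0.0347 -0.3561 0.0732 turn(tool z) -2.8
0 ((0.0, 0.0), (0.0, 0.0), 0.0)
```

carry_out --pt "0.003 -0.02 0 0 1" --pt "0.006 -0.055 0 0 1" --pt "0.01 -0.095 0 -1 1" --pt "0.014 -0.14 0 -1 1" --pt "0.018 -0.185 0 -2 1" --pt "0.022 -0.23 0 -2 1" --pt "0.026 -0.27 0 -2.8 1" --pt "0.03 -0.31 0 -2.8 1" --pt "0.0335 -0.34 0 -2.8 1" --pt "0.0347 -0.3561 0 -2.8 1" --pt "0.0347 -0.3561 0.0 -2.8 1" --pt "0.0347 -0.3561 0.0 -2.8 1"

```text
t: 8.95
eef_pos: [503.9, -172.3, 365.1]
tcp_rot: [3.141, -0.0, -3.092]
ft_force: [-0.2, 0.8, -0.0]
opening: 1.003
grip_force: 0.0
```

```bash
python3 - <<'E'
from h import *
go(504,-173,121.5,92.8)
p,d=env.read_camera('top');P=cloud('top',d)[150:230,245:315].reshape(-1,3);g=P[(P[:,2]>110)&(P[:,2]<128)];print(len(g),cv2.minAreaRect(g[:,:2].astype(np.float32)))
p,d=env.read_camera("wrist");cv2.imwrite("pics/w2.png",p[:,:,::-1])
E
```

```text
shift -0.0000 -0.0007 0.0726 turn(tool z) 0.1
884 ((537.1178588867188, 183.90447998046875), (81.41006469726562, 60.0420036315918), 0.37598171830177307)
```

View pics/w2.png

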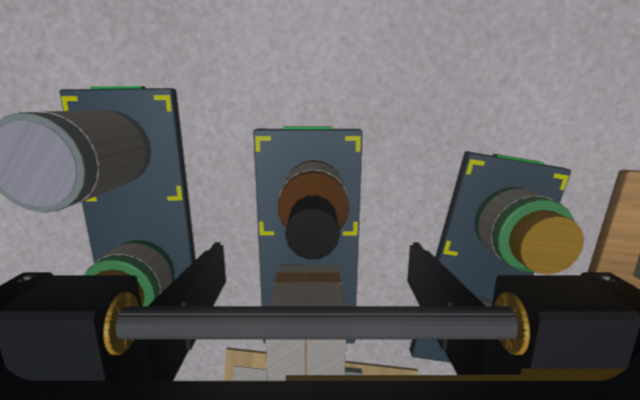

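The bottle cap is centred between the fingers (u about 313), and the carton stands square on the spare board at (537, 184).

carry_out --pt "0 0 0.012 0 1" --pt "0 0 0.03 0 1" --pt "0 -0.0005 0.05 0 1" --pt "0 -0.0005 0.065 0 1" --pt "0 -0.0005 0.0726 0 1" --pt "0 -0.0005 0.0726 0 1" --pt "0 -0.0005 0.0726 0 0" --pt "0 -0.0005 0.0726 0 0" --pt "0 -0.0005 0.0726 0 0" --pt "0 -0.0005 0.0726 0 0" --pt "0 -0.0005 0.0726 0 0" --pt "0 -0.0005 0.0726 0 0" --pt "0 -0.0005 0.0726 0 0" --pt "0 -0.0005 0.0726 0 0"

```text
t: 10.8
eef_pos: [504.0, -173.5, 292.7]
tcp_rot: [3.141, -0.0, -3.092]
ft_force: [0.1, -0.5, -1.1]
opening: 0.352
grip_force: 30.0
```

```bash
python3 -c "
from h import *
go(548.3,354.4,261,85.8);go(548.3,354.4,122.3,85.8);go(548.3,354.4,121.5,85.8)"
```

```text
shift -0.0703 0.5251 -0.1393 turn(tool z) 7.0
shift -0.0703 0.5251 -0.0006 turn(tool z) 7.0
shift -0.0703 0.5251 0.0002 turn(tool z) 7.0
```

carry_out --pt "0 0 -0.01 0 0" --pt "0 0 -0.035 0 0" --pt "0 0 -0.07 0 0" --pt "0 0 -0.105 0 0" --pt "-0.002 0.015 -0.13 0 0" --pt "-0.006 0.045 -0.1393 0 0" --pt "-0.012 0.085 -0.1393 1 0" --pt "-0.018 0.13 -0.1393 1.5 0" --pt "-0.024 0.175 -0.1393 2 0" --pt "-0.03 0.22 -0.1393 3 0" --pt "-0.036 0.265 -0.1393 3.5 0" --pt "-0.042 0.31 -0.1393 4 0" --pt "-0.048 0.355 -0.1393 5 0" --pt "-0.054 0.4 -0.1393 5.5 0" --pt "-0.059 0.44 -0.1393 6 0" --pt "-0.064 0.475 -0.1393 6.5 0" --pt "-0.067 0.502 -0.1393 7 0" --pt "-0.0695 0.518 -0.1393 7 0" --pt "-0.0703 0.5251 -0.1393 7 0" --pt "-0.0703 0.5251 -0.1393 7 0"

```text
t: 13.3
eef_pos: [548.3, 354.2, 432.0]
tcp_rot: [-3.141, -0.0, 3.069]
ft_force: [-0.0, 0.2, -2.0]
opening: 0.352
grip_force: 30.0
```

```bash
python3 -c "
from h import *
go(548.3,354.4,122.3,85.8);go(548.3,354.4,121.5,85.8)"
```

```text
shift 0.0000 0.0002 0.1387 turn(tool z) 0.0
shift 0.0000 0.0002 0.1395 turn(tool z) 0.0
```

carry_out --pt "0 0 0.015 0 0" --pt "0 0 0.045 0 0" --pt "0 0 0.08 0 0" --pt "0 0 0.11 0 0" --pt "0 0 0.128 0 0" --pt "0 0 0.135 0 0" --pt "0 0 0.138 0 0" --pt "0 0 0.1394 0 0" --pt "0 0 0.1394 0 0" --pt "0 0 0.1394 0 0.3" --pt "0 0 0.1394 0 0.5" --pt "0 0 0.1394 0 1" --pt "0 0 0.1394 0 1" --pt "0 0 0.1394 0 1" --pt "0 0 0.1394 0 1" --pt "0 0 0.125 0 1" --pt "0 0 0.1 0 1" --pt "0 0 0.075 0 1" --pt "0 0 0.065 0 1" --pt "0 0 0.065 0 1"

```text
t: 15.8
eef_pos: [548.2, 354.4, 367.8]
tcp_rot: [3.141, 0.001, 3.069]
ft_force: [0.1, 0.6, -1.3]
opening: 1.002
grip_force: 0.0
```

```bash
python3 -c "
from h import *
go(537.4,183.8,195,90.2);go(537.4,183.8,74,90.2)"
```

```text
shift -0.0016 -0.1709 0.0018 turn(tool z) -4.4
shift -0.0016 -0.1709 0.1228 turn(tool z) -4.4
```

carry_out --pt "0 -0.015 0 0 1" --pt "0 -0.045 0 -1 1" --pt "-0.001 -0.085 0 -2 1" --pt "-0.001 -0.125 0 -3 1" --pt "-0.0016 -0.155 0 -4.4 1" --pt "-0.0016 -0.1709 0.002 -4.4 1" --pt "-0.0016 -0.1709 0.015 -4.4 1" --pt "-0.0016 -0.1709 0.04 -4.4 1" --pt "-0.0016 -0.1709 0.07 -4.4 1" --pt "-0.0016 -0.1709 0.1 -4.4 1" --pt "-0.0016 -0.1709 0.118 -4.4 1" --pt "-0.0016 -0.1709 0.1228 -4.4 1" --pt "-0.0016 -0.1709 0.1228 -4.4 1" --pt "-0.0016 -0.1709 0.1228 -4.4 0" --pt "-0.0016 -0.1709 0.1228 -4.4 0" --pt "-0.0016 -0.1709 0.1228 -4.4 0" --pt "-0.0016 -0.1709 0.1228 -4.4 0" --pt "-0.0016 -0.1709 0.1228 -4.4 0" --pt "-0.0016 -0.1709 0.1228 -4.4 0"

```text
t: 18.18
eef_pos: [537.5, 183.8, 244.4]
tcp_rot: [3.142, 0.0, -3.138]
ft_force: [-0.8, -1.0, 4.5]
opening: 0.628
grip_force: 30.0
```

```bash
python3 -c "
from h import *
go(502,-179.5,194,92.8);go(502,-179.5,74.3,92.8)
p,d=env.read_camera('top');P=cloud('top',d)[110:230,185:245].reshape(-1,3);g=P[(P[:,2]>131)&(P[:,2]<146)&(P[:,0]<610)];print(len(g),cv2.minAreaRect(g[:,:2].astype(np.float32)))
"
```

```text
shift 0.0369 -0.3632 -0.1206 turn(tool z) -2.6
shift 0.0369 -0.3632 -0.0009 turn(tool z) -2.6
168 ((548.5656127929688, 354.34393310546875), (32.8433837890625, 31.95743179321289), 42.72104263305664)
```

carry_out --pt "0 0 -0.01 0 0" --pt "0 0 -0.035 0 0" --pt "0 0 -0.07 0 0" --pt "0 0 -0.1 0 0" --pt "0.001 -0.01 -0.118 0 0" --pt "0.004 -0.035 -0.12 0 0" --pt "0.008 -0.075 -0.12 -1 0" --pt "0.012 -0.12 -0.12 -1 0" --pt "0.017 -0.165 -0.12 -1.5 0" --pt "0.021 -0.21 -0.12 -2 0" --pt "0.026 -0.255 -0.12 -2 0" --pt "0.03 -0.295 -0.12 -2.6 0" --pt "0.034 -0.33 -0.12 -2.6 0" --pt "0.036 -0.352 -0.12 -2.6 0" --pt "0.0369 -0.3632 -0.12 -2.6 0" --pt "0.0369 -0.3632 -0.12 -2.6 0" --pt "0.0369 -0.3632 -0.105 -2.6 0" --pt "0.0369 -0.3632 -0.075 -2.6 0" --pt "0.0369 -0.3632 -0.045 -2.6 0" --pt "0.0369 -0.3632 -0.03 -2.6 0"

```text
t: 20.72
eef_pos: [501.8, -178.6, 272.2]
tcp_rot: [3.14, -0.002, -3.091]
ft_force: [-0.4, -0.9, -5.7]
opening: 0.629
grip_force: 30.0
```

```bash
python3 -c "
from h import *
go(502,-179.5,73.5,92.8)"
```

```text
shift -0.0001 -0.0009 0.0277 turn(tool z) 0.1
```

carry_out --pt "0 -0.0005 0.008 0 0" --pt "0 -0.0005 0.018 0 0" --pt "0 -0.0005 0.025 0 0" --pt "0 -0.0005 0.028 0 0" --pt "0 -0.0005 0.0285 0 0" --pt "0 -0.0005 0.0285 0 0"

```text
t: 21.48
eef_pos: [502.1, -180.0, 246.0]
tcp_rot: [-3.141, 0.0, -3.092]
ft_force: [0.2, -0.2, -5.2]
opening: 0.628
grip_force: 30.0
```

carry_out --pt "0 0 0.001 0 0" --pt "0 0 0.0015 0 0" --pt "0 0 0.0015 0 0" --pt "0 0 0.0015 0 0.8" --pt "0 0 0.0015 0 1" --pt "0 0 0.0015 0 1" --pt "0 0 0.0015 0 1" --pt "0 0 0.0015 0 1" --pt "0 0 -0.012 0 1" --pt "0 0 -0.04 0 1" --pt "0 0 -0.075 0 1" --pt "0 0 -0.11 0 1" --pt "0 0 -0.125 0 1" --pt "0 0 -0.125 0 1"

```text
t: 23.22
eef_pos: [501.9, -179.9, 371.4]
tcp_rot: [-3.141, 0.001, -3.092]
ft_force: [0.2, 0.6, -0.3]
opening: 1.001
grip_force: 0.0
```

```bash
python3 -c "
from h import *
go(523.8,16.3,190,83.5);go(523.8,16.3,44,83.5)"
```

```text
shift -0.0315 0.1949 0.0104 turn(tool z) 9.3
shift -0.0315 0.1949 0.1564 turn(tool z) 9.3
```

carry_out --pt "-0.002 0.015 0 1 1" --pt "-0.008 0.05 0 3 1" --pt "-0.015 0.09 0.002 5 1" --pt "-0.022 0.135 0.005 7 1" --pt "-0.028 0.17 0.008 9.3 1" --pt "-0.031 0.19 0.01 9.3 1" --pt "-0.0315 0.1949 0.0104 9.3 1" --pt "-0.0315 0.1949 0.0104 9.3 1"

```text
t: 24.22
eef_pos: [523.9, 16.0, 359.6]
tcp_rot: [-3.142, -0.001, 3.029]
ft_force: [0.5, 0.7, -0.8]
opening: 0.998
grip_force: 0.0
```

```bash
python3 - <<'E'
from h import *
go(523.8,16.3,44,83.5)
p,d=env.read_camera("wrist");cv2.imwrite("pics/w3.png",p[:,:,::-1])
E
```

```text
shift 0.0001 0.0003 0.1446 turn(tool z) 0.1
```

View pics/w3.png

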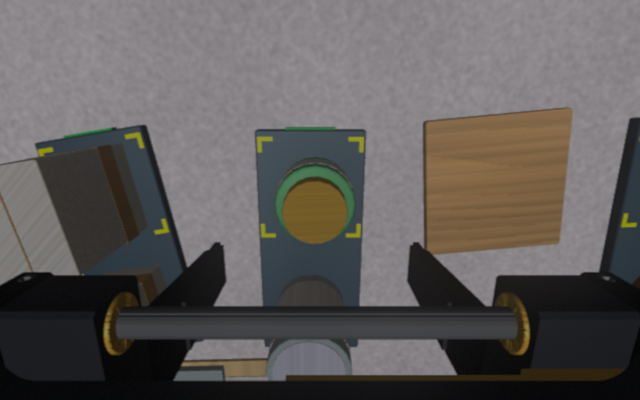

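The jar lid is centred between the fingers (u about 315), and the carton stands on tray C at the left. I'll grip the jar by its body.

carry_out --pt "0 0 0.015 0 1" --pt "0 0 0.045 0 1" --pt "0 0 0.08 0 1" --pt "0 0 0.11 0 1" --pt "0 0 0.132 0 1" --pt "0 0 0.142 0 1" --pt "0 0 0.1446 0 1" --pt "0 0 0.1446 0 1" --pt "0 0 0.1446 0 0" --pt "0 0 0.1446 0 0" --pt "0 0 0.1446 0 0" --pt "0 0 0.1446 0 0" --pt "0 0 0.1446 0 0" --pt "0 0 0.1446 0 0"

```text
t: 26.02
eef_pos: [523.9, 16.2, 215.9]
tcp_rot: [3.142, 0.0, 3.029]
ft_force: [-0.3, -1.2, 6.0]
opening: 0.693
grip_force: 30.0
```

```bash
python3 -c "
from h import *
go(538,183,94,90);go(538,183,44.3,90)"
```

```text
shift 0.0048 0.1673 -0.0491 turn(tool z) -6.5
shift 0.0048 0.1673 0.0006 turn(tool z) -6.5
```

carry_out --pt "0 0 -0.01 0 0" --pt "0 0 -0.03 0 0" --pt "0 0 -0.046 0 0" --pt "0 0.015 -0.05 -1 0" --pt "0.001 0.045 -0.05 -2 0" --pt "0.002 0.08 -0.05 -4 0" --pt "0.003 0.115 -0.05 -5 0" --pt "0.004 0.145 -0.05 -6.5 0" --pt "0.0048 0.162 -0.05 -6.5 0" --pt "0.0048 0.1673 -0.05 -6.5 0" --pt "0.0048 0.1673 -0.05 -6.5 0" --pt "0.0048 0.1673 -0.035 -6.5 0" --pt "0.0048 0.1673 -0.018 -6.5 0" --pt "0.0048 0.1673 -0.007 -6.5 0" --pt "0.0048 0.1673 -0.002 -6.5 0" --pt "0.0048 0.1673 -0.0005 -6.5 0" --pt "0.0048 0.1673 -0.0005 -6.5 0" --pt "0.0048 0.1673 -0.0005 -6.5 0"

```text
t: 28.28
eef_pos: [538.1, 183.1, 216.6]
tcp_rot: [3.141, 0.001, -3.141]
ft_force: [0.4, -0.7, -3.6]
opening: 0.688
grip_force: 30.0
```

carry_out --pt "0 0 0.0006 0 0" --pt "0 0 0.0006 0 0" --pt "0 0 0.0006 0 0.8" --pt "0 0 0.0006 0 1" --pt "0 0 0.0006 0 1" --pt "0 0 0.0006 0 1" --pt "0 0 0.0006 0 1" --pt "0 0 -0.012 0 1" --pt "0 0 -0.04 0 1" --pt "0 0 -0.08 0 1" --pt "0 0 -0.115 0 1" --pt "0 0 -0.14 0 1" --pt "0 0 -0.15 0 1" --pt "0 0 -0.15 0 1"

```text
t: 30.02
eef_pos: [537.8, 183.0, 366.7]
tcp_rot: [3.141, 0.001, -3.141]
ft_force: [0.1, -0.8, -0.4]
opening: 0.999
grip_force: 0.0
```

```bash
python3 -c "
from h import *
go(473.2,-356,190,93.4)"
```

```text
shift 0.0649 -0.5390 0.0057 turn(tool z) -3.4
```

carry_out --pt "0.002 -0.015 0 0 1" --pt "0.006 -0.045 0 0 1" --pt "0.01 -0.085 0 0 1" --pt "0.016 -0.13 0 -1 1" --pt "0.022 -0.18 0 -1 1" --pt "0.028 -0.23 0 -1 1" --pt "0.034 -0.28 0 -2 1" --pt "0.04 -0.33 0 -2 1" --pt "0.046 -0.38 0 -2 1" --pt "0.052 -0.43 0 -3 1" --pt "0.057 -0.47 0.002 -3.4 1" --pt "0.061 -0.505 0.004 -3.4 1" --pt "0.064 -0.53 0.0057 -3.4 1" --pt "0.0649 -0.539 0.0057 -3.4 1" --pt "0.0649 -0.539 0.0057 -3.4 1" --pt "0.0649 -0.539 0.0057 -3.4 1"

```text
t: 32.02
eef_pos: [473.6, -355.1, 360.5]
tcp_rot: [3.141, -0.0, -3.081]
ft_force: [-0.1, 0.3, 0.1]
opening: 0.999
grip_force: 0.0
```

```bash
python3 - <<'E'
from h import *
go(473.2,-356,72,93.4)
p,d=env.read_camera('top');P=cloud('top',d)
for (u,v,a,b,h) in((150,230,245,315,(76,92)),(170,235,394,448,(110,128))):
    g=P[u:v,a:b].reshape(-1,3);g=g[(g[:,2]>h[0])&(g[:,2]<h[1])&(g[:,0]<575)];print(len(g),cv2.minAreaRect(g[:,:2].astype(np.float32)))
p,d=env.read_camera("wrist");cv2.imwrite("pics/w4.png",p[:,:,::-1])
E
```

```text
shift 0.0004 -0.0009 0.1175 turn(tool z) 0.1
325 ((539.2933959960938, 184.12783813476562), (48.80662536621094, 46.58123016357422), 44.7593879699707)
912 ((502.05938720703125, -178.58407592773438), (82.4417724609375, 60.6276969909668), 2.2870421409606934)
```

View pics/w4.png

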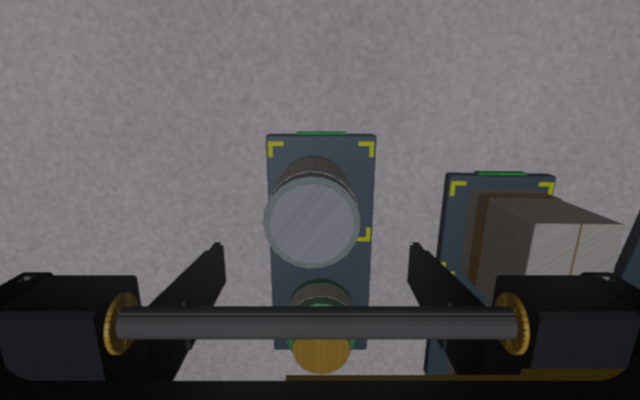

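The tin is centred between the fingers (u about 312), and the carton on tray C is within 1 mm of its place.

carry_out --pt "0 0 0.012 0 1" --pt "0 -0.0005 0.04 0 1" --pt "0 -0.0007 0.075 0 1" --pt "0 -0.0007 0.1 0 1" --pt "0 -0.0007 0.114 0 1" --pt "0 -0.0007 0.1175 0 1" --pt "0 -0.0007 0.1175 0 1" --pt "0 -0.0007 0.1175 0 0" --pt "0 -0.0007 0.1175 0 0" --pt "0 -0.0007 0.1175 0 0" --pt "0 -0.0007 0.1175 0 0" --pt "0 -0.0007 0.1175 0 0" --pt "0 -0.0007 0.1175 0 0"

```text
t: 33.75
eef_pos: [473.5, -356.8, 243.3]
tcp_rot: [-3.141, 0.001, -3.082]
ft_force: [-1.2, -1.0, 4.9]
opening: 0.691
grip_force: 30.0
```

```bash
python3 -c "
from h import *
go(520.6,11.6,72,83.5)"
```

```text
shift -0.0691 0.3650 0.0003 turn(tool z) 9.9
```

carry_out --pt "0 0 -0.01 0 0" --pt "0 0 -0.035 0 0" --pt "0 0 -0.07 0 0" --pt "0 0 -0.105 0 0" --pt "-0.002 0.01 -0.127 0 0" --pt "-0.007 0.035 -0.13 1 0" --pt "-0.014 0.075 -0.13 2 0" --pt "-0.022 0.12 -0.13 3 0" --pt "-0.031 0.165 -0.13 5 0" --pt "-0.04 0.21 -0.13 6 0" --pt "-0.048 0.255 -0.13 7 0" --pt "-0.056 0.295 -0.13 8 0" --pt "-0.062 0.33 -0.13 9 0" --pt "-0.067 0.353 -0.13 9.9 0" --pt "-0.0691 0.365 -0.13 9.9 0" --pt "-0.0691 0.365 -0.13 9.9 0" --pt "-0.0691 0.365 -0.115 9.9 0" --pt "-0.0691 0.365 -0.085 9.9 0" --pt "-0.0691 0.365 -0.05 9.9 0" --pt "-0.0691 0.365 -0.03 9.9 0"

```text
t: 36.25
eef_pos: [520.1, 10.8, 270.6]
tcp_rot: [3.142, -0.003, 3.027]
ft_force: [0.5, 0.0, -4.1]
opening: 0.691
grip_force: 30.0
```

carry_out --pt "0 0 0.008 0 0" --pt "0 0 0.018 0 0" --pt "0 0 0.026 0 0" --pt "0 0 0.0285 0 0" --pt "0 0 0.0285 0 0" --pt "0 0 0.0285 0 0"

```text
t: 37.0
eef_pos: [520.6, 11.8, 244.9]
tcp_rot: [3.141, 0.001, 3.029]
ft_force: [0.7, -0.4, -4.9]
opening: 0.688
grip_force: 30.0
```

carry_out --pt "0 0 0.001 0 0" --pt "0 0 0.0014 0 0" --pt "0 0 0.0014 0 0" --pt "0 0 0.0014 0 0.8" --pt "0 0 0.0014 0 1" --pt "0 0 0.0014 0 1" --pt "0 0 0.0014 0 1" --pt "0 0 0.0014 0 1" --pt "0 0 -0.012 0 1" --pt "0 0 -0.04 0 1" --pt "0 0 -0.075 0 1" --pt "0 0 -0.1 0 1" --pt "0 0 -0.11 0 1" --pt "0 0 -0.11 0 1"

```text
t: 38.75
eef_pos: [520.4, 11.8, 355.0]
tcp_rot: [3.141, 0.001, 3.029]
ft_force: [-0.2, -0.3, 0.4]
opening: 1.002
grip_force: 0.0
```

```bash
python3 -c "
from h import *
go(538.5,183.5,185,90);go(538.5,183.5,44,90)"
```

```text
shift 0.0014 0.1727 -0.0010 turn(tool z) -6.5
shift 0.0014 0.1727 0.1400 turn(tool z) -6.5
```

carry_out --pt "0 0.015 0 -1 1" --pt "0 0.05 0 -2 1" --pt "0.001 0.09 0 -4 1" --pt "0.001 0.13 0 -6 1" --pt "0.0014 0.16 0 -6.5 1" --pt "0.0014 0.1727 0.002 -6.5 1" --pt "0.0014 0.1727 0.02 -6.5 1" --pt "0.0014 0.1727 0.055 -6.5 1" --pt "0.0014 0.1727 0.09 -6.5 1" --pt "0.0014 0.1727 0.12 -6.5 1" --pt "0.0014 0.1727 0.136 -6.5 1" --pt "0.0014 0.1727 0.139 -6.5 1" --pt "0.0014 0.1727 0.139 -6.5 1" --pt "0.0014 0.1727 0.139 -6.5 0" --pt "0.0014 0.1727 0.139 -6.5 0" --pt "0.0014 0.1727 0.139 -6.5 0" --pt "0.0014 0.1727 0.139 -6.5 0" --pt "0.0014 0.1727 0.139 -6.5 0" --pt "0.0014 0.1727 0.139 -6.5 0"

```text
t: 41.12
eef_pos: [538.6, 183.6, 215.8]
tcp_rot: [3.141, 0.0, -3.141]
ft_force: [-0.4, 0.3, 6.4]
opening: 0.689
grip_force: 30.0
```

```bash
python3 -c "
from h import *
go(475.3,-349.5,45,93.4)"
```

```text
shift 0.0637 -0.5330 -0.0002 turn(tool z) -3.4
```

carry_out --pt "0 0 -0.01 0 0" --pt "0 0 -0.035 0 0" --pt "0 0 -0.075 0 0" --pt "0 0 -0.115 0 0" --pt "0.001 -0.01 -0.143 0 0" --pt "0.004 -0.035 -0.15 0 0" --pt "0.009 -0.075 -0.15 -1 0" --pt "0.014 -0.12 -0.15 -1 0" --pt "0.02 -0.165 -0.15 -1 0" --pt "0.025 -0.21 -0.15 -1 0" --pt "0.03 -0.255 -0.15 -2 0" --pt "0.036 -0.3 -0.15 -2 0" --pt "0.041 -0.345 -0.15 -2 0" --pt "0.047 -0.39 -0.15 -3 0" --pt "0.052 -0.435 -0.15 -3 0" --pt "0.057 -0.475 -0.15 -3.4 0" --pt "0.061 -0.505 -0.15 -3.4 0" --pt "0.063 -0.525 -0.15 -3.4 0" --pt "0.0637 -0.533 -0.15 -3.4 0" --pt "0.0637 -0.533 -0.15 -3.4 0"

```text
t: 43.62
eef_pos: [475.3, -349.2, 365.4]
tcp_rot: [3.141, -0.0, -3.082]
ft_force: [0.0, 0.6, -1.6]
opening: 0.692
grip_force: 30.0
```

```bash
python3 -c "
from h import *
go(475.3,-349.5,45.5,93.4)"
```

```text
shift -0.0000 -0.0003 0.1489 turn(tool z) 0.0
```

carry_out --pt "0 0 0.015 0 0" --pt "0 0 0.05 0 0" --pt "0 0 0.085 0 0" --pt "0 0 0.115 0 0" --pt "0 0 0.135 0 0" --pt "0 0 0.145 0 0" --pt "0 0 0.1485 0 0" --pt "0 0 0.1485 0 0" --pt "0 0 0.1485 0 0"

```text
t: 44.75
eef_pos: [475.3, -349.5, 217.7]
tcp_rot: [-3.141, 0.001, -3.082]
ft_force: [-0.0, -0.1, -1.6]
opening: 0.689
grip_force: 30.0
```

carry_out --pt "0 0 0.001 0 0" --pt "0 0 0.0016 0 0" --pt "0 0 0.0016 0 0" --pt "0 0 0.0016 0 0.8" --pt "0 0 0.0016 0 1" --pt "0 0 0.0016 0 1" --pt "0 0 0.0016 0 1" --pt "0 0 0.0016 0 1" --pt "0 0 -0.012 0 1" --pt "0 0 -0.04 0 1" --pt "0 0 -0.085 0 1" --pt "0 0 -0.13 0 1" --pt "0 0 -0.18 0 1" --pt "0 -0.03 -0.22 0 1" --pt "0 -0.08 -0.25 0 1" --pt "0 -0.12 -0.25 0 1" --pt "0 -0.14 -0.25 0 1" --pt "0 -0.14 -0.25 0 1"

```text
t: 47.0
eef_pos: [483.1, -490.0, 467.2]
tcp_rot: [3.141, -0.0, -3.083]
ft_force: [-0.3, 0.4, -0.7]
opening: 1.002
grip_force: 0.0
```

```bash
python3 - <<'E'
from h import *
p,d=env.read_camera('top');P=cloud('top',d);cv2.imwrite("pics/t2.png",p[:,:,::-1])
for n,u,v,a,b,h,t in(("A bottle",118,220,185,245,(131,146),(548.3,354.4)),("B tin",125,228,320,378,(108,122),(520.6,11.6)),("C carton",135,235,394,448,(110,128),(502,-179.5)),("D jar",145,245,458,525,(76,92),(475.3,-349.5))):
    g=P[u:v,a:b].reshape(-1,3);g=g[(g[:,2]>h[0])&(g[:,2]<h[1])&(np.hypot(*(g[:,:2]-t).T)<65)];c,s,an=cv2.minAreaRect(g[:,:2].astype(np.float32));print(n,len(g),"err",np.array(c)-t,np.array(s),np.median(g[:,2]))
E
```

```text
A bottle 171 err [0.8 0.6] [33.6 31.6] 138.96213445434546
B tin 603 err [-0.  2.] [64.1 64.1] 114.36886221510713
C carton 909 err [-0.2  0.7] [82.3 60.7] 118.6900296742158
D jar 348 err [-0.4  1.9] [48.6 48.6] 83.36638039217132
```

View pics/t2.png

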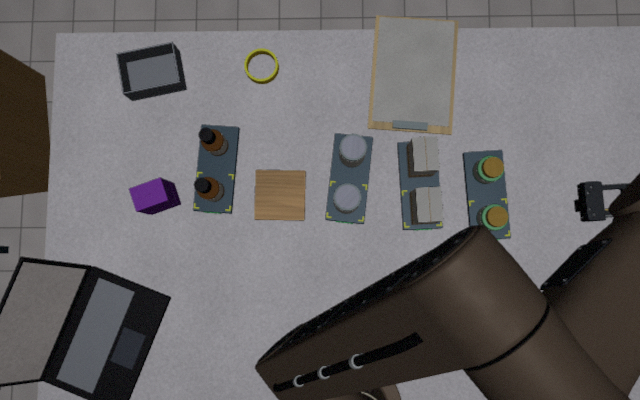

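All four things stand in front of their matching samples, each within about 2 mm of centre: bottle (208,188), tin (347,197), carton (424,205), jar (494,217). The spare board is empty and the gripper is clear at (590,200).

```bash
python3 -c "
from cell import env
print(env.job_done())"
```

```text
the job is handed in; nothing more can be done
None
```

I handed the job in after about 47 s: the tin, bottle, carton and jar each stand upright in front of their matching sample, about 2 mm or less from centre on the top camera; the hand-in returned no verdict.

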